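# Find the balance point of a weighted bar and mark it with its hanger saddle

## Task

The aluminium utensil bar lies tail-down across the balance stand and must get its hanger at its balance point. Without gripping or lifting it, push the bar gently lengthwise by its end over the fulcrum until it tips up off the low rest and stays level on the fulcrum by itself with nothing touching it. Then gently set the hanger saddle astride the bar, fully down and right over the fulcrum, so that it marks the balance point; leave the bar balanced level and the other things where they are.

Things in the scene. Friction and masses are not known exactly. Their poses are not given: they have to be found in the camera images.
- bar: Plain closed aluminium bar, 360 mm long (own y), 24 mm wide (x), 22 mm high (z), about 0.44 kg. Origin: centre of its underside. Unseen ballast fixed inside puts its balance point up to 28 mm left or right of its middle. At the start its left part (+y) lies on the left rest, 0.095 rad left end down, balance point 20 to 100 mm left of the fulcrum
- bar_left_end (a point): centre of the bar's left (+y) end face, 24 x 22 mm; bar's axes. Push here towards the right (bar's -y): it slides with a few newtons, over 15 N of the fingers is too rough. While pushed it may tip some mm early or be held by the fingers: back off to judge it. The end rises about 20 mm as it tips; push with the last 10 to 15 mm of the fingertips, so that it does not catch higher up the fingers
- bar_right_end (a point): centre of the bar's right (-y) end face; bar's axes. If the bar went too far and its right end dropped, it can be pushed back here
- stand: Balance stand, fixed: steel base 100 x 270 x 10 mm, long along its y; origin centre of its underside. Fulcrum in the middle; at y = +105 and -105 mm two rests, round cross bars with their top at 65 mm, 10 mm lower than the fulcrum, each between two guide cheeks 106 mm high, 30 mm apart. The bar lies left end down, level on the fulcrum alone, or right end down
- fulcrum (a point): middle of the fulcrum's flat top, 75 mm above the table, 12 mm long along the bar (stand's y) and 44 mm wide (x); axes of the stand. The bar stays level where its balance point is over these 12 mm. Pressing the saddle down on the bar with over 20 N is too rough.
- saddle: Grey hanger saddle, 40 g: plate 40 (x) x 22 (y) x 5 mm on two legs 4 mm thick, 32 mm apart inside, that go either side of the bar; plate underside 8 mm above the feet. Upright grip tab on top, 12 mm thick (x), 22 wide (y), 13 to 47 mm above the feet. Origin: centre between the feet. Seated: feet 14 mm above the bar's underside, y along the bar either way round
- salt_shaker: salt shaker, 44 x 44 x 90 mm, bystander; origin under its centre
- lidded_cup: small lidded deli cup, 86 x 78 x 59 mm, bystander; origin under its centre
- label_roll: roll of labels, 62 mm across, 28 mm high, bystander; origin under its centre
- small_cup: clear small portion cup, 65 mm across, 33 mm high, bystander; origin under its centre
Mind the look-alikes: they are no part of the job. Leave any blue look-alike of the saddle alone.

How it is judged:
By the outcome, as a careful person would: the job done as asked, in the order asked, and still so for the second after the job is handed in, with the robot touching nothing.
It also fails if it takes over 72 s, if anything falls off the work surface, if the arm or the gripper's body presses on something with over 40 N, if the wrist force passes 120 N, or if a joint passes its speed limit or range.

## Robot

A 6-joint arm with a two-finger parallel gripper is mounted at the origin on a cart in front of the work surface, level with it; the furniture and walls round the work are solid. World frame = base frame: x ahead of the robot, y to its left, z up, the work surface at z = 0. Lengths are in mm, angles in rad, forces in N, time in s.
With the tool pointing down it reaches from about 400 to 925 mm from the base axis. Payload 12.5 kg.
Tool frame: the origin (TCP) lies midway between the tips of the shut fingers; the grasp point (between the pads) lies 19 mm behind it; z points along the fingers, y is the direction in which the jaws open and shut (so a half turn about z gives the same grasp; the last joint's range is limited). The gripper opens to 95 mm and grips with 3 to 60 N. Pads are 20 mm wide; open, the fingers measure 119 mm over their backs; the gripper's body (75 mm by 180 mm) begins 59 mm behind the grasp point.
Start: joints at [-1.325, 0.491, 1.559, -0, 1.092, -0.106], TCP at [215.391, -586.731, 214.661] pointing down, gripper open.
Joint ranges: [-3.1, 3.1], [-0.84, 2.19], [0.05, 2.79], [-1.13, 4.28], [0.06, 2.93], [-2.69, 2.69]. Speed limits (rad/s): [2.22, 2.22, 2.79, 3.14, 3.14, 3.14].

## Interface

Orientations are given as [roll, pitch, yaw] about the fixed x, y, z axes, in that order (R = Rz(yaw) Ry(pitch) Rx(roll)).
In Python, from cell import * gives the robot as it stands. The module is installed in compiled form; this text tells all that it offers.
- The arm moves only by the tool carry_out, never from a script. Its argument "moves" is a list of rows, each an object of numbers: "dx", "dy", "dz": the shift along the tool's x, y, z in m; "twist": the turn about the tool's z in degrees. A call has 1 to 5 rows; each row is the pose to reach, as a shift and turn from the pose commanded when the call began, along the tool's axes at that moment; what a row does not reach only later rows make up. A row lasts 1/10 s, in which the tool goes at most 50 mm and 8.59 degrees, less where a joint would pass 70% of its speed; a pose out of reach is approached as far as the arm can. A call with a gripper value outside its range is refused whole. "grip" is the finger opening in m, from 0 to 0.0951, set as the call begins (left out, the last holds). The fingers move at their own pace and stop on an object; the grip force is fixed at half the most. Time passes only in rows, so rows that repeat a pose let the fingers close. It gives the time, the measured TCP pose, the force and the opening at its end, in the units of the state.
- state(): the state, without advancing time (a new reading comes with each control period).
- read_camera(name): name is "scene" or "top"; returns (picture, depth): 420x560x3 uint8, red, green, blue; 420x560 float32, mm along the optical axis (not along the pixel's ray), 0 where there is no reading.
- camera_info(name): a dict with "mtx" (3x3 intrinsics, pixels), "R" (3x3) and "t" (3): a world point X has camera coordinates R X + t. Camera axes: x right, y down, z forward; pixel columns grow to the right and rows downward; lengths in mm; the calibration is good to about 2 mm. A picture is of the moment at which its call begins. camera_info takes no time and is no camera call.
- job_done(): hands the job in, once; it reports no verdict.
The state is a dict: "t": time; "joints": joint angles; "qvel": joint speeds; "tau": joint torques, N m; "eef_pos": TCP position; "tcp_rot": TCP orientation; "ft_force": force on the tool from outside, world axes, zero at the start; "moment": the same for the moment, N m; "opening": opening from 0.0 (shut) to 1.0 (fully open).
Only numpy, scipy, OpenCV 4.12 (cv2) and the standard library are available. Lean on these libraries where they do the work, as an engineer would, in place of code of your own. Each camera call takes 0.05 s, during which the arm holds its last target. There are 200 camera calls.

## Working session

There is one attempt and no reset: what is moved stays moved. The work goes in short steps, Python scripts to look and compute and a tool call to move; the robot and the scene stay as the last step left them, time stands still between calls to the robot, and variables do not carry over. Pictures are saved under pics/ and viewed, about 8 in all and at most 12, crops included, and the job is handed in when it is done.

Besides the shell and the picture viewer there is one more tool, called after "Emit:" by a JSON object that holds its "api" and its "payload", one argument or row to a line. carry_out: Moves the arm, as the interface text tells. Its arguments: {"type":"object","properties":{"moves":{"type":"array","items":{"type":"object","properties":{"dx":{"type":"number"},"dy":{"type":"number"},"dz":{"type":"number"},"twist":{"type":"number"}}}},"grip":{"type":"number"}},"required":["moves"]}

```bash
mkdir -p pics; cat > h.py <<'E'
from cell import *
import numpy as np, cv2
def P(cam,d,u,v,z=None):
    # pixel -> world (depth, or plane z)
    c=camera_info(cam);K=np.array(c['mtx']);R=np.array(c['R']);t=np.array(c['t']).ravel()
    r=np.linalg.inv(K)@[u,v,1]
    if z is None:
        return R.T@(r*float(d[int(round(v)),int(round(u))])-t)
    o=-R.T@t; w=R.T@r
    return o+w*(z-o[2])/w[2]
def proj(cam,X):
    c=camera_info(cam);p=np.array(c['mtx'])@(np.array(c['R'])@np.array(X,float)+np.array(c['t']).ravel());return p[:2]/p[2]
def snap(cam,n):
    p,d=read_camera(cam);np.savez(f'pics/{n}.npz',p=p,d=d);cv2.imwrite(f'pics/{n}.png',p[:,:,::-1]);return p,d
E
python3 - <<'E'
from h import *
a=snap('top','t0')[0];b=snap('scene','s0')[0]
for n in('top','scene'):
    c=camera_info(n);R=np.array(c['R']);print(n,-R.T@np.array(c['t']).ravel(),R.round(2).tolist(),c['mtx'])
s=state();print(s['eef_pos'],s['tcp_rot'],s['t'],s['ft_force'])
E
```

```text
top [ 317.69086875  -59.26428651 1335.77766616] [[-0.03, -1.0, 0.0], [-0.98, 0.03, -0.19], [0.19, -0.01, -0.98]] [[432.75685582   0.         284.97693011]
 [  0.         432.75685582 211.71360073]
 [  0.           0.           1.        ]]
scene [5.90177524e-01 7.96262172e+02 5.69925613e+02] [[-0.86, -0.52, -0.02], [-0.21, 0.38, -0.9], [0.47, -0.77, -0.43]] [[420.48227451   0.         285.80309539]
 [  0.         420.48227451 208.3673586 ]
 [  0.           0.           1.        ]]
[ 215.32966523 -586.52027349  214.13965118] [-3.14065358e+00 -7.76166779e-05  3.51851762e-01] 0.1 [0.32132176 0.14602185 0.25991984]
```

View pics/t0.png

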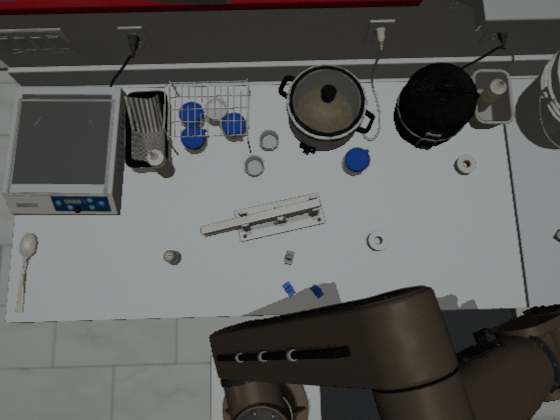

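View pics/s0.png

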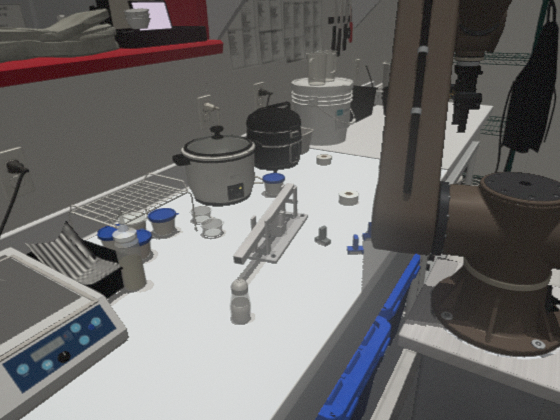

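The top view shows the bar running from (203,230) to (320,201) on the stand, the grey saddle at (289,257) and blue look-alikes at (289,289) and (317,291). I'll enlarge that area.

```bash
python3 - <<'E'
from h import *
p=cv2.imread('pics/t0.png');cv2.imwrite('pics/c0.png',cv2.resize(p[182:272,195:335],None,fx=5.7,fy=5.7,interpolation=cv2.INTER_CUBIC))
z=np.load('pics/t0.npz');d=z['d']
for v in (253,255,257,259,262): print([P('top',d,u,v)[2].round() for u in range(282,298)])
E
```

```text
[np.float64(1.0), np.float64(3.0), np.float64(-2.0), np.float64(2.0), np.float64(10.0), np.float64(13.0), np.float64(15.0), np.float64(11.0), np.float64(13.0), np.float64(15.0), np.float64(10.0), np.float64(0.0), np.float64(3.0), np.float64(-4.0), np.float64(0.0), np.float64(2.0)]
[np.float64(-7.0), np.float64(-2.0), np.float64(-0.0), np.float64(41.0), np.float64(48.0), np.float64(50.0), np.float64(49.0), np.float64(44.0), np.float64(43.0), np.float64(47.0), np.float64(8.0), np.float64(-7.0), np.float64(2.0), np.float64(3.0), np.float64(-2.0), np.float64(-4.0)]
[np.float64(-3.0), np.float64(-6.0), np.float64(-1.0), np.float64(42.0), np.float64(42.0), np.float64(44.0), np.float64(45.0), np.float64(41.0), np.float64(44.0), np.float64(1336.0), np.float64(47.0), np.float64(-2.0), np.float64(-3.0), np.float64(1.0), np.float64(1.0), np.float64(1.0)]
[np.float64(-3.0), np.float64(1336.0), np.float64(-0.0), np.float64(15.0), np.float64(14.0), np.float64(14.0), np.float64(15.0), np.float64(21.0), np.float64(29.0), np.float64(30.0), np.float64(1.0), np.float64(1.0), np.float64(-0.0), np.float64(1.0), np.float64(1.0), np.float64(2.0)]
[np.float64(-0.0), np.float64(0.0), np.float64(15.0), np.float64(5.0), np.float64(7.0), np.float64(16.0), np.float64(11.0), np.float64(1336.0), np.float64(14.0), np.float64(0.0), np.float64(-1.0), np.float64(-4.0), np.float64(-7.0), np.float64(-5.0), np.float64(3.0), np.float64(-4.0)]
```

View pics/c0.png

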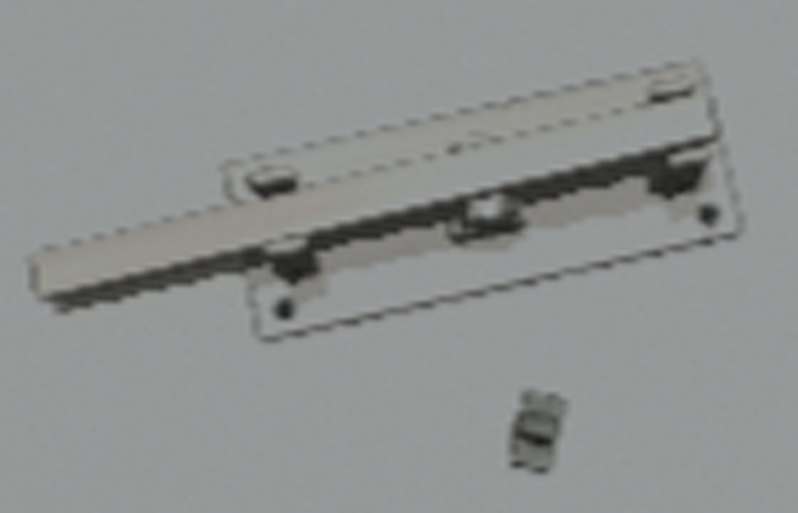

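```bash
python3 - <<'E'
from h import *
f=lambda x,y:((x+.5)/5.7-.5+195,(y+.5)/5.7-.5+182)
c=[P('top',None,*f(x,y),z=10) for x,y in((225,163),(703,62),(743,232),(263,340))]
c=np.array(c);print(c.round(1),c.mean(0))
l=(c[0]+c[3])/2;r=(c[1]+c[2])/2
for a,b in((0,1),(3,2),(0,3),(1,2)):
    e=c[a]-c[b];print(np.linalg.norm(e),np.arctan2(-e[0],e[1]))
# bar top corners: left end top z~74, right z~? 
for z,pts in((73,((32,258),(48,300))),(107,((700,92),(718,138)))):
    for p in pts: print('bar',z,P('top',None,*f(*p),z=z).round(1))
# saddle tab top z 47 plate z13
for z,p in((13,(527,390)),(13,(567,402)),(13,(548,472)),(13,(510,465))): print('sad',P('top',None,*f(*p),z=z).round(1))
p=cv2.imread('pics/s0.png');cv2.imwrite('pics/c1.png',cv2.resize(p[175:295,225:385],None,fx=5,fy=5,interpolation=cv2.INTER_CUBIC))
E
```

```text
[[ 584.4   86.    10. ]
 [ 634.2 -178.2   10. ]
 [ 538.5 -196.    10. ]
 [ 486.4   66.    10. ]] [560.8512538  -55.55272384  10.        ]
268.82548735762504 0.18639639021350898
267.0925968222767 0.19630697179632473
100.04521594420791 -1.3696892615530623
97.38777778184685 -1.3872168001106162
bar 73 [524.3 179.1  73. ]
bar 73 [502.1 170.7  73. ]
bar 107 [ 595.4 -167.3  107. ]
bar 107 [ 571.1 -175.4  107. ]
sad [455.1 -75.7  13. ]
sad [448.1 -97.   13. ]
sad [411.  -85.7  13. ]
sad [415.3 -65.5  13. ]
```

View pics/c1.png

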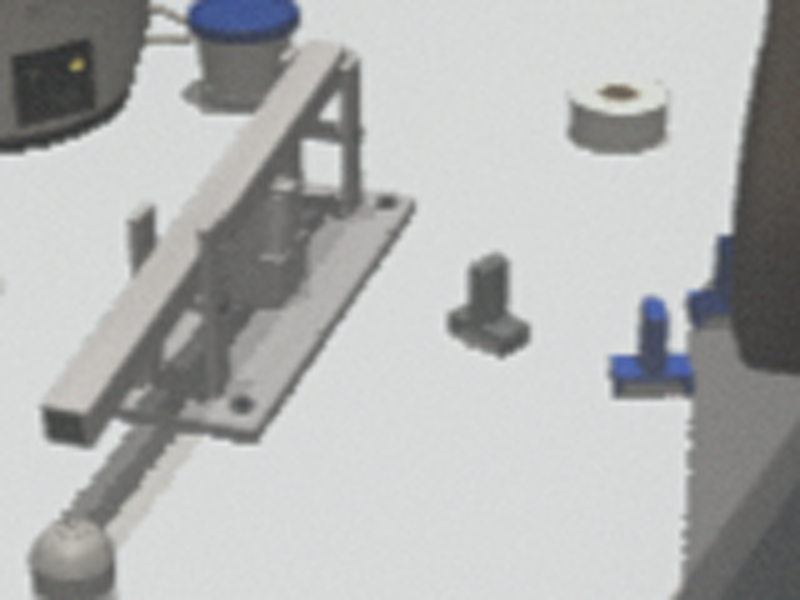

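```bash
python3 - <<'E'
from h import *
f=lambda x,y:((x+.5)/5-.5+225,(y+.5)/5-.5+175)
g=lambda x,y:((x+.5)/5.7-.5+195,(y+.5)/5.7-.5+182)
for n,p,z in(('base+',(257,432),10),('base-',(413,203),10),('barL',(43,403),72),('barR',(97,412),72),('botR',(95,443),50),('sadL',(450,316),13),('sadN',(503,343),13),('sadR',(530,327),13),('tabtop',(489,261),47)):
    print(n,P('scene',None,*f(*p),z=z).round(1))
print('top tabtop',P('top',None,*g(537,417),z=47).round(1))
# least-squares poses with both cameras
from scipy.optimize import least_squares
def rz(a):return np.array([[np.cos(a),-np.sin(a),0],[np.sin(a),np.cos(a),0],[0,0,1]])
obs=[('top',g(225,163),(50,135)),('top',g(703,62),(50,-135)),('top',g(743,232),(-50,-135)),('top',g(263,340),(-50,135)),('scene',f(257,432),(-50,135)),('scene',f(413,203),(-50,-135))]
def res(q):
    return np.concatenate([proj(c,rz(q[2])@[a,b,10]+[q[0],q[1],0])-uv for c,uv,(a,b) in obs])
s=least_squares(res,[560,-55,.2]);print('stand',s.x,s.fun.round(1))
q=s.x
# bar given stand yaw: find along offset s (bar centre) : u tilt .095
def bar(lx,sy,lz):  # local point; bar centre at s along underside from fulcrum left edge (y=+6? pivot)
    th=.095;off,yw,s_=P0
    yy=s_+sy
    return rz(yw)@[off+lx,6+(yy-6)*np.cos(th)+lz*np.sin(th),75-(yy-6)*np.sin(th)+lz*np.cos(th)]+[q[0],q[1],0]
ob=[('top',g(32,258),(12,180,22)),('top',g(48,300),(-12,180,22)),('top',g(718,138),(-12,-180,22)),('top',g(703,92),(12,-180,22)),('scene',f(43,403),(12,180,22)),('scene',f(97,412),(-12,180,22)),('scene',f(95,443),(-12,180,0))]
def r2(p):
    global P0;P0=p
    return np.concatenate([proj(c,bar(*l))-uv for c,uv,l in ob])
s=least_squares(r2,[0,q[2],50]);print('bar',s.x,s.fun.round(1));P0=s.x
print('Lend',bar(0,180,11),bar(0,180,22),bar(0,180,0))
E
```

```text
base+ [480.6  69.7  10. ]
base- [ 532.4 -186.    10. ]
barL [523.8 176.5  72. ]
barR [498.2 170.9  72. ]
botR [505.5 164.9  50. ]
sadL [448.4 -72.1  13. ]
sadN [411.3 -60.2  13. ]
sadR [406.2 -82.   13. ]
tabtop [430.  -80.4  47. ]
top tabtop [437.3 -80.1  47. ]
stand [ 5.59862286e+02 -5.49509254e+01  1.96545754e-01] [-0.4  0.6 -0.2 -0.3  0.4  0.4 -0.5  0.6 -0.9 -0.8  0.4 -1.8]
bar [-1.21977659  0.20500158 55.36980037] [-0.   0.5 -1.2  1.   0.6 -0.4  1.2 -0.2 -0.2 -0.6 -1.1 -0.7  0.3  1. ]
Lend [510.75225796 175.25106292  64.19302999] [510.5398485  176.27264307  75.14342981] [510.96466742 174.22948278  53.24263017]
```

```bash
cat >> h.py <<'E'
def go(x,y,z,yaw):
    s=state();e=np.array(s['eef_pos']);a=s['tcp_rot'];from scipy.spatial.transform import Rotation as Ro
    R=Ro.from_euler('xyz',a).as_matrix();d=R.T@(np.array([x,y,z])-e)/1000
    w=a[2]; print('t',round(s['t'],2),'eef',e.round(1),'rot',np.round(a,3),'F',np.round(s['ft_force'],1)); print('d',d.round(4),'twist',np.degrees((w-yaw+np.pi)%(2*np.pi)-np.pi).round(1))
E
python3 -c "
from h import *
go(450,-300,215,1.0);go(500,205,215,1.77)
g=lambda x,y:P('top',None,x,y,z=80)
print(g(172,257))"
```

```text
t 0.1 eef [ 215.3 -586.5  214.1] rot [-3.141 -0.     0.352] F [0.3 0.1 0.3]
d [ 0.319  -0.1881 -0.0007] twist -37.1
t 0.1 eef [ 215.3 -586.5  214.1] rot [-3.141 -0.     0.352] F [0.3 0.1 0.3]
d [ 5.400e-01 -6.449e-01 -2.000e-04] twist -81.3
[436.99140665 258.46006487  80.        ]
```

Emit:
{"api": "carry_out", "payload": {
  "moves": [
    {"dx": 0.319, "dy": -0.188, "dz": 0, "twist": -40},
    {"dx": 0.319, "dy": -0.188, "dz": 0, "twist": -40},
    {"dx": 0.319, "dy": -0.188, "dz": 0, "twist": -40},
    {"dx": 0.319, "dy": -0.188, "dz": 0, "twist": -40},
    {"dx": 0.319, "dy": -0.188, "dz": 0, "twist": -40}
  ],
  "grip": 0.0
}}

```text
t: 0.6
eef_pos: [374.7, -391.6, 214.5]
tcp_rot: [-3.141, -0.0, 1.055]
ft_force: [1.1, -0.7, -0.2]
opening: 0.639
```

```bash
python3 -c "
from h import *
go(500,208,180,1.77)"
```

```text
t 0.6 eef [ 374.7 -391.6  214.5] rot [-3.141 -0.     1.055] F [ 1.1 -0.7 -0.2]
d [ 0.5835 -0.1865  0.0346] twist -40.9
```

Emit:
{"api": "carry_out", "payload": {
  "moves": [
    {"dx": 0.58, "dy": -0.187, "dz": 0.035, "twist": -41},
    {"dx": 0.58, "dy": -0.187, "dz": 0.035, "twist": -41},
    {"dx": 0.58, "dy": -0.187, "dz": 0.035, "twist": -41},
    {"dx": 0.58, "dy": -0.187, "dz": 0.035, "twist": -41},
    {"dx": 0.58, "dy": -0.187, "dz": 0.035, "twist": -41}
  ]
}}

```text
t: 1.1
eef_pos: [425.5, -147.2, 200.2]
tcp_rot: [-3.142, 0.0, 1.771]
ft_force: [1.1, 0.3, 1.2]
opening: 0.214
```

```bash
python3 -c "
from h import *
go(500,210,170,1.772)"
```

```text
t 1.1 eef [ 425.5 -147.2  200.2] rot [-3.142  0.     1.771] F [1.1 0.3 1.2]
d [0.3353 0.1441 0.0301] twist -0.0
```

Emit:
{"api": "carry_out", "payload": {
  "moves": [
    {"dx": 0.335, "dy": 0.144, "dz": 0.02},
    {"dx": 0.335, "dy": 0.144, "dz": 0.02},
    {"dx": 0.335, "dy": 0.144, "dz": 0.02},
    {"dx": 0.335, "dy": 0.144, "dz": 0.02},
    {"dx": 0.335, "dy": 0.144, "dz": 0.02}
  ]
}}

```text
schema error: expected keys dx, dy, dz, twist
```

```bash
python3 -c "
from h import *
go(504.7,208,100,1.772)"
```

```text
t 1.1 eef [ 425.5 -147.2  200.2] rot [-3.142  0.     1.771] F [1.1 0.3 1.2]
d [0.3324 0.1483 0.1001] twist -0.0
```

Emit:
{"api": "carry_out", "payload": {
  "moves": [
    {"dx": 0.333, "dy": 0.148, "dz": 0.02, "twist": 0},
    {"dx": 0.333, "dy": 0.148, "dz": 0.02, "twist": 0},
    {"dx": 0.333, "dy": 0.148, "dz": 0.02, "twist": 0},
    {"dx": 0.333, "dy": 0.148, "dz": 0.02, "twist": 0},
    {"dx": 0.333, "dy": 0.148, "dz": 0.02, "twist": 0}
  ]
}}

```text
t: 1.6
eef_pos: [480.9, 96.4, 186.4]
tcp_rot: [-3.142, 0.0, 1.766]
ft_force: [2.5, -0.3, 0.1]
opening: 0.003
```

```bash
python3 -c "
from h import *
go(504.3,208,63,1.772)"
```

```text
t 1.6 eef [480.9  96.4 186.4] rot [-3.142  0.     1.766] F [ 2.5 -0.3  0.1]
d [0.105  0.0445 0.1234] twist -0.4
```

Emit:
{"api": "carry_out", "payload": {
  "moves": [
    {"dx": 0.105, "dy": 0.0445, "dz": 0, "twist": 0},
    {"dx": 0.105, "dy": 0.0445, "dz": 0, "twist": 0},
    {"dx": 0.105, "dy": 0.0445, "dz": 0.02, "twist": 0},
    {"dx": 0.105, "dy": 0.0445, "dz": 0.06, "twist": 0},
    {"dx": 0.105, "dy": 0.0445, "dz": 0.09, "twist": 0}
  ]
}}

```text
t: 2.1
eef_pos: [503.6, 206.6, 94.7]
tcp_rot: [-3.141, 0.0, 1.767]
ft_force: [-0.1, -0.3, -0.4]
opening: 0.005
```

```bash
python3 -c "
from h import *
go(504.3,208,63,1.772);snap('top','t1');snap('scene','s1')
a=cv2.imread('pics/s1.png')[150:300,200:400];b=cv2.imread('pics/t1.png')[160:280,170:330]
a=cv2.resize(a,(400,300),interpolation=2);b=cv2.resize(b,(400,300),interpolation=2)
a=cv2.resize(cv2.imread('pics/s1.png')[150:300,200:350],(400,400),interpolation=2);b=cv2.resize(cv2.imread('pics/t1.png')[150:300,170:320],(400,400),interpolation=2)
cv2.imwrite('pics/c2.png',np.hstack([a,b]))"
```

```text
t 2.1 eef [503.6 206.6  94.7] rot [-3.141  0.     1.767] F [-0.1 -0.3 -0.4]
d [0.0013 0.001  0.0317] twist -0.3
```

View pics/c2.png

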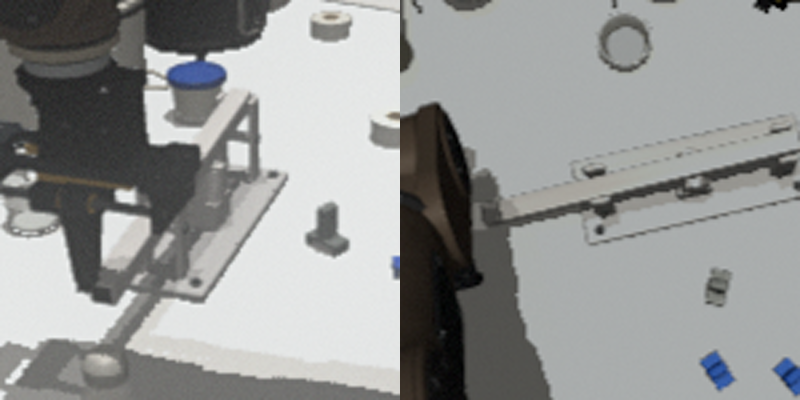

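The fingers are in line beyond the bar's end, with a clearance of about 20 mm. I'll lower and approach.

Emit:
{"api": "carry_out", "payload": {
  "moves": [
    {"dx": 0, "dy": 0.001, "dz": 0.016, "twist": 0},
    {"dx": 0, "dy": 0.001, "dz": 0.032, "twist": 0},
    {"dx": -0.006, "dy": 0.001, "dz": 0.032, "twist": 0},
    {"dx": -0.012, "dy": 0.001, "dz": 0.032, "twist": 0},
    {"dx": -0.016, "dy": 0.001, "dz": 0.032, "twist": 0}
  ]
}}

```text
t: 2.7
eef_pos: [509.1, 189.7, 65.9]
tcp_rot: [3.14, 0.0, 1.765]
ft_force: [-0.0, -0.2, -0.1]
opening: 0.003
```

Emit:
{"api": "carry_out", "payload": {
  "moves": [
    {"dx": -0.002, "dy": 0, "dz": 0, "twist": 0},
    {"dx": -0.004, "dy": 0, "dz": 0, "twist": 0},
    {"dx": -0.006, "dy": 0, "dz": 0, "twist": 0},
    {"dx": -0.008, "dy": 0, "dz": 0, "twist": 0},
    {"dx": -0.01, "dy": 0, "dz": 0, "twist": 0}
  ]
}}

```text
t: 3.2
eef_pos: [510.3, 180.5, 64.6]
tcp_rot: [3.142, 0.0, 1.766]
ft_force: [-1.6, 3.5, 1.2]
opening: 0.008
```

Emit:
{"api": "carry_out", "payload": {
  "moves": [
    {"dx": -0.002, "dy": 0, "dz": 0, "twist": 0},
    {"dx": -0.004, "dy": 0, "dz": 0, "twist": 0},
    {"dx": -0.006, "dy": 0, "dz": 0, "twist": 0},
    {"dx": -0.008, "dy": 0, "dz": 0, "twist": 0},
    {"dx": -0.01, "dy": 0, "dz": 0, "twist": 0}
  ]
}}

```text
t: 3.7
eef_pos: [512.3, 170.6, 64.6]
tcp_rot: [-3.142, 0.0, 1.766]
ft_force: [-1.1, 4.3, 2.3]
opening: 0.001
```

```bash
cat >> h.py <<'E'
F=np.array([559.9,-55,75]);UY=np.array([-np.sin(.2),np.cos(.2),0]);UX=np.array([np.cos(.2),np.sin(.2),0])
def tilt(n):
    p,d=snap('top',n);S=[];Z=[]
    for s in range(-150,150,3):
        for o in(-6,-3,0,3,6):
            z=97.
            for _ in range(2):
                u,v=proj('top',F*[1,1,0]+UY*s+UX*o+[0,0,z])
                w=P('top',d,u,v)
                if 60<w[2]<125: z=w[2]
            if 60<w[2]<125: S.append(np.dot(w-F,UY));Z.append(w[2])
    S,Z=np.array(S),np.array(Z)
    q=np.polyfit(S,Z,1)
    for _ in range(4):
        k=abs(Z-np.polyval(q,S))<8;q=np.polyfit(S[k],Z[k],1)
    print('slope',q[0].round(4),'z at fulcrum',q[1].round(1),'n',k.sum(),'s',S[k].min().round(),S[k].max().round())
    st=state();print(st['t'],st['eef_pos'].round(1),st['ft_force'].round(1))
E
python3 -c "
from h import *
tilt('t2')"
```

```text
slope -0.1252 z at fulcrum 99.9 n 475 s -139.0 148.0
3.75 [512.3 170.3  64.6] [-0.2  3.9  2.2]
```

Emit:
{"api": "carry_out", "payload": {
  "moves": [
    {"dx": -0.002, "dy": 0, "dz": 0, "twist": 0},
    {"dx": -0.004, "dy": 0, "dz": 0, "twist": 0},
    {"dx": -0.006, "dy": 0, "dz": 0, "twist": 0},
    {"dx": -0.008, "dy": 0, "dz": 0, "twist": 0},
    {"dx": -0.01, "dy": 0, "dz": 0, "twist": 0}
  ]
}}

```text
t: 4.25
eef_pos: [514.2, 160.8, 64.6]
tcp_rot: [3.142, 0.0, 1.765]
ft_force: [-1.5, 5.7, 3.2]
opening: 0.003
```

```bash
python3 -c "
from h import *
tilt('t3')"
```

```text
slope -0.1284 z at fulcrum 100.3 n 478 s -147.0 147.0
4.3 [514.3 160.5  64.6] [-1.   2.8  1.4]
```

Emit:
{"api": "carry_out", "payload": {
  "moves": [
    {"dx": -0.002, "dy": 0, "dz": 0, "twist": 0},
    {"dx": -0.004, "dy": 0, "dz": 0, "twist": 0},
    {"dx": -0.006, "dy": 0, "dz": 0, "twist": 0},
    {"dx": -0.008, "dy": 0, "dz": 0, "twist": 0},
    {"dx": -0.008, "dy": 0, "dz": 0, "twist": 0}
  ]
}}

```text
t: 4.8
eef_pos: [515.9, 152.8, 64.6]
tcp_rot: [3.141, 0.0, 1.765]
ft_force: [-0.2, 2.5, 1.2]
opening: 0.007
```

```bash
python3 -c "
from h import *
tilt('t4')"
```

```text
slope -0.101 z at fulcrum 97.0 n 495 s -151.0 147.0
4.85 [515.8 152.8  64.6] [-0.3  0.5  0.3]
```

Emit:
{"api": "carry_out", "payload": {
  "moves": [
    {"dx": -0.002, "dy": 0, "dz": 0, "twist": 0},
    {"dx": -0.004, "dy": 0, "dz": 0, "twist": 0},
    {"dx": -0.006, "dy": 0, "dz": 0, "twist": 0},
    {"dx": -0.006, "dy": 0, "dz": 0, "twist": 0},
    {"dx": -0.006, "dy": 0, "dz": 0, "twist": 0}
  ]
}}

```text
t: 5.35
eef_pos: [517.0, 147.0, 64.5]
tcp_rot: [3.142, 0.0, 1.766]
ft_force: [-0.3, 2.1, 1.0]
opening: 0.004
```

```bash
python3 -c "
from h import *
tilt('t5')"
```

```text
slope -0.0968 z at fulcrum 97.1 n 497 s -150.0 147.0
5.4 [516.9 147.   64.5] [0.2 1.6 1.2]
```

Emit:
{"api": "carry_out", "payload": {
  "moves": [
    {"dx": 0.005, "dy": 0, "dz": 0, "twist": 0},
    {"dx": 0.01, "dy": 0, "dz": 0, "twist": 0},
    {"dx": 0.01, "dy": 0, "dz": 0, "twist": 0},
    {"dx": 0.01, "dy": 0, "dz": 0, "twist": 0},
    {"dx": 0.01, "dy": 0, "dz": 0, "twist": 0}
  ]
}}

```text
t: 5.9
eef_pos: [514.9, 157.0, 64.5]
tcp_rot: [-3.141, 0.0, 1.766]
ft_force: [0.4, 0.7, 0.1]
opening: 0.003
```

```bash
python3 -c "
from h import *
tilt('t6');snap('scene','s6')
a=cv2.resize(cv2.imread('pics/s6.png')[150:300,200:350],(400,400),interpolation=2);b=cv2.resize(cv2.imread('pics/t6.png')[150:300,170:320],(400,400),interpolation=2)
cv2.imwrite('pics/c3.png',np.hstack([a,b]))"
```

```text
slope -0.0945 z at fulcrum 97.0 n 495 s -150.0 147.0
5.95 [514.9 156.9  64.5] [-0.1 -0.1  0.9]
```

View pics/c3.png

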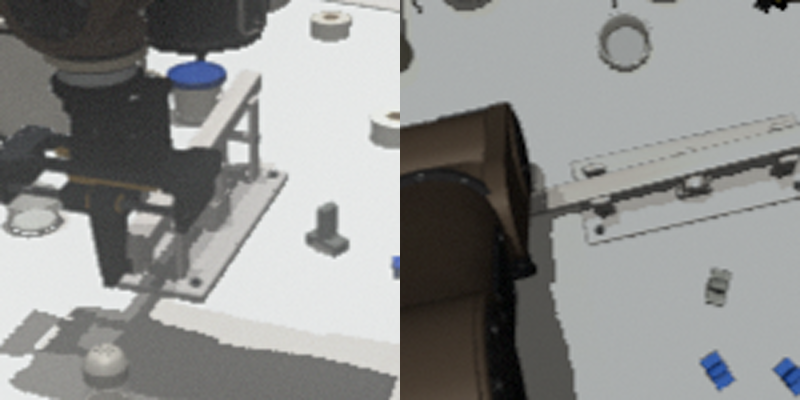

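```bash
python3 -c "
from h import *
for n in('t0','t3','t4','t6'):
    d=np.load(f'pics/{n}.npz')['d'];o=[]
    for s in range(-195,170,15):
        zz=[]
        for ds in range(-6,7,2):
            for k in(-4,0,4):
                z=97-.05*s
                for _ in range(2):
                    w=P('top',d,*proj('top',F*[1,1,0]+UY*(s+ds)+UX*k+[0,0,z]))
                    z=w[2] if 40<w[2]<140 else z
                zz.append(w[2])
        o.append(int(np.median(zz).round()))
    print(n,o)
"
```

```text
t0 [0, -1, -1, 0, -3, 104, 109, 104, 105, 103, 100, 100, 99, 97, 96, 94, 93, 92, 89, 87, 87, 85, 84, 82, 81]Traceback (most recent call last):
  File "<string>", line 11, in <module>
    w=P('top',d,*proj('top',F*[1,1,0]+UY*(s+ds)+UX*k+[0,0,z]))
  File "h.py", line 5, in P
    c=camera_info(cam);K=np.array(c['mtx']);R=np.array(c['R']);t=np.array(c['t']).ravel()
ValueError: time passes only in moves, steps and waits
```

```bash
sed -i 's/^import numpy as np, cv2/import numpy as np, cv2\nfrom functools import lru_cache\ncamera_info=lru_cache(camera_info)/' h.py; cat >> h.py <<'E'
def prof(n):
    d=np.load(f'pics/{n}.npz')['d'];o=[]
    for s in range(-195,170,15):
        zz=[]
        for ds in range(-6,7,2):
            for k in(-4,0,4):
                z=97-.05*s
                for _ in range(2):
                    w=P('top',d,*proj('top',F*[1,1,0]+UY*(s+ds)+UX*k+[0,0,z]))
                    z=w[2] if 40<w[2]<140 else z
                zz.append(w[2])
        o.append(int(np.median(zz).round()))
    print(n,o)
E
python3 -c "
from h import *
for n in('t0','t3','t4','t6'):prof(n)
"
```

```text
t0 [0, -1, -1, 0, -3, 104, 109, 104, 105, 103, 100, 100, 99, 97, 96, 94, 93, 92, 89, 87, 87, 85, 84, 82, 81]
t3 [-1, 2, -2, 3, 117, 116, 113, 113, 110, 107, 106, 104, 103, 100, 99, 97, 95, 91, 91, 88, 88, 85, 83, 81, 79]
t4 [0, -1, -1, 111, 111, 110, 107, 107, 104, 102, 102, 101, 98, 96, 95, 93, 93, 91, 90, 88, 86, 85, 85, 84, 80]
t6 [-1, -1, 3, 111, 111, 108, 108, 106, 103, 103, 101, 100, 99, 96, 94, 94, 93, 92, 91, 88, 88, 85, 84, 82, 81]
```

Emit:
{"api": "carry_out", "payload": {
  "moves": [
    {"dx": -0.004, "dy": 0, "dz": -0.002, "twist": 0},
    {"dx": -0.008, "dy": 0, "dz": -0.002, "twist": 0},
    {"dx": -0.011, "dy": 0, "dz": -0.002, "twist": 0},
    {"dx": -0.013, "dy": 0, "dz": -0.002, "twist": 0},
    {"dx": -0.014, "dy": 0, "dz": -0.002, "twist": 0}
  ]
}}

```text
t: 6.5
eef_pos: [517.8, 143.3, 66.8]
tcp_rot: [3.141, -0.0, 1.765]
ft_force: [-0.9, 4.6, 4.1]
opening: 0.004
```

```bash
python3 -c "
from h import *
tilt('t7')"
```

```text
slope -0.0994 z at fulcrum 96.9 n 497 s -150.0 147.0
6.55 [517.8 143.2  66.7] [-0.7  3.6  2. ]
```

Emit:
{"api": "carry_out", "payload": {
  "moves": [
    {"dx": -0.001, "dy": 0, "dz": 0, "twist": 0},
    {"dx": -0.002, "dy": 0, "dz": 0, "twist": 0},
    {"dx": -0.003, "dy": 0, "dz": 0, "twist": 0},
    {"dx": -0.004, "dy": 0, "dz": 0, "twist": 0},
    {"dx": -0.005, "dy": 0, "dz": 0, "twist": 0}
  ]
}}

```text
t: 7.05
eef_pos: [518.7, 138.6, 66.7]
tcp_rot: [3.141, -0.0, 1.766]
ft_force: [-0.6, 6.4, 4.8]
opening: 0.007
```

```bash
python3 -c "
from h import *
tilt('t8')"
```

```text
slope -0.0976 z at fulcrum 97.0 n 494 s -150.0 147.0
7.1 [518.7 138.5  66.7] [0.5 3.3 2.6]
```

Emit:
{"api": "carry_out", "payload": {
  "moves": [
    {"dx": 0.003, "dy": 0, "dz": 0, "twist": 0},
    {"dx": 0.006, "dy": 0, "dz": 0, "twist": 0},
    {"dx": 0.006, "dy": 0, "dz": 0, "twist": 0},
    {"dx": 0.006, "dy": 0, "dz": 0, "twist": 0},
    {"dx": 0.006, "dy": 0, "dz": 0, "twist": 0}
  ]
}}

```text
t: 7.6
eef_pos: [517.5, 144.2, 66.5]
tcp_rot: [-3.141, 0.0, 1.766]
ft_force: [1.1, -0.9, 0.9]
opening: 0.005
```

```bash
python3 -c "
from h import *
tilt('t9')"
```

```text
slope -0.0961 z at fulcrum 96.8 n 495 s -151.0 147.0
7.65 [517.5 144.1  66.5] [-0.5  0.   0.6]
```

Emit:
{"api": "carry_out", "payload": {
  "moves": [
    {"dx": -0.004, "dy": 0, "dz": 0, "twist": 0},
    {"dx": -0.006, "dy": 0, "dz": 0, "twist": 0},
    {"dx": -0.008, "dy": 0, "dz": 0, "twist": 0},
    {"dx": -0.01, "dy": 0, "dz": 0, "twist": 0},
    {"dx": -0.011, "dy": 0, "dz": 0, "twist": 0}
  ]
}}

```text
t: 8.15
eef_pos: [519.7, 133.4, 66.7]
tcp_rot: [3.141, -0.0, 1.765]
ft_force: [-1.2, 5.9, 3.1]
opening: 0.003
```

Emit:
{"api": "carry_out", "payload": {
  "moves": [
    {"dx": 0.003, "dy": 0, "dz": 0, "twist": 0},
    {"dx": 0.006, "dy": 0, "dz": 0, "twist": 0},
    {"dx": 0.006, "dy": 0, "dz": 0, "twist": 0},
    {"dx": 0.006, "dy": 0, "dz": 0, "twist": 0},
    {"dx": 0.006, "dy": 0, "dz": 0, "twist": 0}
  ]
}}

```text
t: 8.65
eef_pos: [518.4, 139.3, 66.5]
tcp_rot: [-3.141, 0.0, 1.766]
ft_force: [-0.3, 0.2, -0.5]
opening: 0.003
```

```bash
python3 -c "
from h import *
tilt('t10')"
```

```text
slope -0.0988 z at fulcrum 96.9 n 492 s -151.0 147.0
8.7 [518.4 139.3  66.5] [ 0.4  0.8 -0.4]
```

Not tipped yet, so I'll repeat the push of about 5 mm, back-off and check.

Emit:
{"api": "carry_out", "payload": {
  "moves": [
    {"dx": -0.004, "dy": 0, "dz": 0, "twist": 0},
    {"dx": -0.006, "dy": 0, "dz": 0, "twist": 0},
    {"dx": -0.008, "dy": 0, "dz": 0, "twist": 0},
    {"dx": -0.01, "dy": 0, "dz": 0, "twist": 0},
    {"dx": -0.011, "dy": 0, "dz": 0, "twist": 0}
  ]
}}

```text
t: 9.2
eef_pos: [520.7, 128.6, 66.8]
tcp_rot: [3.141, -0.0, 1.765]
ft_force: [-0.3, 5.3, 3.1]
opening: 0.003
```

Emit:
{"api": "carry_out", "payload": {
  "moves": [
    {"dx": 0.003, "dy": 0, "dz": 0, "twist": 0},
    {"dx": 0.006, "dy": 0, "dz": 0, "twist": 0},
    {"dx": 0.006, "dy": 0, "dz": 0, "twist": 0},
    {"dx": 0.006, "dy": 0, "dz": 0, "twist": 0},
    {"dx": 0.006, "dy": 0, "dz": 0, "twist": 0}
  ]
}}

```text
t: 9.7
eef_pos: [519.4, 134.4, 66.5]
tcp_rot: [-3.141, 0.0, 1.766]
ft_force: [0.1, 0.2, -0.3]
opening: 0.004
```

```bash
python3 -c "
from h import *
tilt('t11')"
```

```text
slope -0.0977 z at fulcrum 96.7 n 497 s -150.0 147.0
9.75 [519.4 134.3  66.5] [-0.2 -0.2  0.1]
```

Emit:
{"api": "carry_out", "payload": {
  "moves": [
    {"dx": -0.004, "dy": 0, "dz": 0, "twist": 0},
    {"dx": -0.006, "dy": 0, "dz": 0, "twist": 0},
    {"dx": -0.008, "dy": 0, "dz": 0, "twist": 0},
    {"dx": -0.01, "dy": 0, "dz": 0, "twist": 0},
    {"dx": -0.011, "dy": 0, "dz": 0, "twist": 0}
  ]
}}

```text
t: 10.25
eef_pos: [521.7, 123.7, 66.8]
tcp_rot: [3.141, -0.0, 1.765]
ft_force: [-1.4, 4.3, 3.6]
opening: 0.008
```

Emit:
{"api": "carry_out", "payload": {
  "moves": [
    {"dx": 0.003, "dy": 0, "dz": 0, "twist": 0},
    {"dx": 0.006, "dy": 0, "dz": 0, "twist": 0},
    {"dx": 0.006, "dy": 0, "dz": 0, "twist": 0},
    {"dx": 0.006, "dy": 0, "dz": 0, "twist": 0},
    {"dx": 0.006, "dy": 0, "dz": 0, "twist": 0}
  ]
}}

```text
t: 10.75
eef_pos: [520.3, 129.5, 66.5]
tcp_rot: [-3.141, 0.0, 1.766]
ft_force: [-0.2, -0.5, -1.0]
opening: 0.005
```

```bash
python3 -c "
from h import *
tilt('t12')"
```

```text
slope -0.0588 z at fulcrum 96.7 n 491 s -151.0 147.0
10.8 [520.4 129.5  66.5] [-0.  -0.5  0. ]
```

Emit:
{"api": "carry_out", "payload": {
  "moves": [
    {"dx": 0.004, "dy": 0, "dz": 0, "twist": 0},
    {"dx": 0.004, "dy": 0, "dz": 0, "twist": 0},
    {"dx": 0.004, "dy": 0, "dz": 0, "twist": 0},
    {"dx": 0.004, "dy": 0, "dz": 0, "twist": 0},
    {"dx": 0.004, "dy": 0, "dz": 0, "twist": 0}
  ]
}}

```text
t: 11.3
eef_pos: [519.6, 133.4, 66.6]
tcp_rot: [3.142, 0.0, 1.766]
ft_force: [-0.2, -0.1, 0.2]
opening: 0.005
```

```bash
python3 -c "
from h import *
tilt('t13');prof('t13');snap('scene','s13')"
```

```text
slope -0.0175 z at fulcrum 96.4 n 498 s -150.0 147.0
11.35 [519.6 133.4  66.6] [-0.3  0.4  0.5]
t13 [1, 100, 100, 101, 99, 99, 99, 98, 99, 97, 97, 98, 96, 96, 98, 96, 94, 95, 95, 95, 93, 95, 92, 94, 385]
```

Emit:
{"api": "carry_out", "payload": {
  "moves": [
    {"dx": 0, "dy": 0, "dz": 0, "twist": 0},
    {"dx": 0, "dy": 0, "dz": 0, "twist": 0},
    {"dx": 0, "dy": 0, "dz": 0, "twist": 0},
    {"dx": 0, "dy": 0, "dz": 0, "twist": 0},
    {"dx": 0, "dy": 0, "dz": 0, "twist": 0}
  ]
}}

```text
t: 11.9
eef_pos: [519.6, 133.4, 66.6]
tcp_rot: [3.142, 0.0, 1.765]
ft_force: [0.0, -0.8, -0.1]
opening: 0.001
```

```bash
python3 -c "
from h import *
tilt('t14')"
```

```text
slope -0.0244 z at fulcrum 96.4 n 497 s -150.0 147.0
11.95 [519.6 133.4  66.5] [-0.2 -0.2 -0.3]
```

```bash
python3 -c "
from h import *
for n in ('t0','t14'):
  d=np.load(f'pics/{n}.npz')['d']
  for o in (-75,80):
    W=np.array([P('top',d,*proj('top',F*[1,1,0]+UY*s+UX*o)) for s in range(-170,150,2)])
    k=abs(W[:,2])<10;print(n,o,k.sum(),np.polyfit((W[k]-F)@UY,W[k,2],1).round(4))
tilt('t15')
"
```

```text
t0 -75 159 [ 0.0008 -0.5028]
t0 80 160 [-3.000e-04 -8.055e-01]
t14 -75 160 [-0.0009 -0.5664]
t14 80 159 [ 0.0014 -0.5889]
slope -0.0411 z at fulcrum 96.5 n 495 s -150.0 147.0
12.0 [519.6 133.4  66.6] [-0.   0.5 -0.1]
```

Emit:
{"api": "carry_out", "payload": {
  "moves": [
    {"dx": 0, "dy": 0, "dz": 0, "twist": 0},
    {"dx": 0, "dy": 0, "dz": 0, "twist": 0},
    {"dx": 0, "dy": 0, "dz": 0, "twist": 0},
    {"dx": 0, "dy": 0, "dz": 0, "twist": 0},
    {"dx": 0, "dy": 0, "dz": 0, "twist": 0}
  ]
}}

```text
t: 12.5
eef_pos: [519.6, 133.4, 66.6]
tcp_rot: [3.142, 0.0, 1.766]
ft_force: [0.7, 0.2, 0.3]
opening: 0.003
```

```bash
python3 -c "
from h import *
tilt('t16')"
```

```text
slope -0.0434 z at fulcrum 96.6 n 496 s -150.0 147.0
12.55 [519.6 133.4  66.6] [ 0.  -0.4 -0.5]
```

Emit:
{"api": "carry_out", "payload": {
  "moves": [
    {"dx": -0.004, "dy": 0, "dz": -0.004, "twist": 0},
    {"dx": -0.008, "dy": 0, "dz": -0.004, "twist": 0},
    {"dx": -0.01, "dy": 0, "dz": -0.004, "twist": 0},
    {"dx": -0.012, "dy": 0, "dz": -0.004, "twist": 0},
    {"dx": -0.013, "dy": 0, "dz": -0.004, "twist": 0}
  ]
}}

```text
t: 13.05
eef_pos: [522.1, 120.6, 70.6]
tcp_rot: [-3.142, -0.0, 1.765]
ft_force: [-0.9, 1.8, -0.1]
opening: 0.006
```

Emit:
{"api": "carry_out", "payload": {
  "moves": [
    {"dx": -0.001, "dy": 0, "dz": 0, "twist": 0},
    {"dx": -0.002, "dy": 0, "dz": 0, "twist": 0},
    {"dx": -0.002, "dy": 0, "dz": 0, "twist": 0},
    {"dx": 0.003, "dy": 0, "dz": 0, "twist": 0},
    {"dx": 0.008, "dy": 0, "dz": 0, "twist": 0}
  ]
}}

```text
t: 13.55
eef_pos: [520.5, 128.7, 70.5]
tcp_rot: [-3.142, 0.0, 1.765]
ft_force: [-0.3, -0.0, 0.3]
opening: 0.0
```

```bash
python3 -c "
from h import *
tilt('t17')"
```

```text
slope -0.0062 z at fulcrum 96.4 n 497 s -150.0 147.0
13.6 [520.3 129.4  70.6] [-0.1  0.1  1. ]
```

Emit:
{"api": "carry_out", "payload": {
  "moves": [
    {"dx": 0, "dy": 0, "dz": 0, "twist": 0},
    {"dx": 0, "dy": 0, "dz": 0, "twist": 0},
    {"dx": 0, "dy": 0, "dz": 0, "twist": 0},
    {"dx": 0, "dy": 0, "dz": 0, "twist": 0},
    {"dx": 0, "dy": 0, "dz": 0, "twist": 0}
  ]
}}

```text
t: 14.1
eef_pos: [520.6, 128.4, 70.6]
tcp_rot: [-3.142, 0.0, 1.765]
ft_force: [1.3, -1.2, 0.4]
opening: 0.005
```

```bash
python3 -c "
from h import *
tilt('t18')"
```

```text
slope -0.0021 z at fulcrum 96.6 n 497 s -150.0 147.0
14.15 [520.6 128.4  70.6] [-0.6 -1.1 -0.1]
```

Level and holding. I'll back away, rise, and look closely at the saddle meanwhile.

Emit:
{"api": "carry_out", "payload": {
  "moves": [
    {"dx": 0.02, "dy": 0, "dz": 0, "twist": 0},
    {"dx": 0.03, "dy": 0, "dz": 0, "twist": 0},
    {"dx": 0.03, "dy": 0, "dz": -0.04, "twist": 0},
    {"dx": 0.03, "dy": 0, "dz": -0.08, "twist": 0},
    {"dx": 0.03, "dy": 0, "dz": -0.12, "twist": 0}
  ],
  "grip": 0.06
}}

```text
t: 14.65
eef_pos: [514.4, 158.2, 191.9]
tcp_rot: [-3.141, 0.0, 1.766]
ft_force: [0.3, 0.0, -0.6]
opening: 0.37
```

```bash
python3 -c "
from h import *
tilt('t19');snap('scene','s19')
a=cv2.resize(cv2.imread('pics/s19.png')[215:255,295:345],(400,320),interpolation=2);b=cv2.resize(cv2.imread('pics/t19.png')[240:280,265:315],(400,320),interpolation=2)
cv2.imwrite('pics/c4.png',np.hstack([a,b]))"
```

```text
slope 0.0021 z at fulcrum 96.3 n 499 s -150.0 148.0
14.7 [516.6 158.6 198.1] [1.  0.5 6. ]
```

View pics/c4.png

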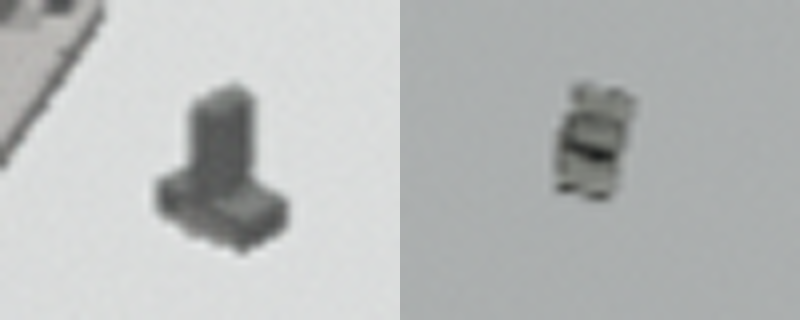

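```bash
python3 -c "
from h import *
from scipy.optimize import least_squares
T=lambda x,y:((x-400+.5)/8-.5+265,(y+.5)/8-.5+240)
S=lambda x,y:((x+.5)/8-.5+295,(y+.5)/8-.5+215)
top=[(T(575,87),(20,11,13)),(T(637,99),(20,-11,13)),(T(557,187),(-20,11,13)),(T(610,198),(-20,-11,10)),(T(567,112),(6,11,47)),(T(630,126),(6,-11,47)),(T(560,139),(-6,11,47)),(T(617,152),(-6,-11,47))]
sc=[(S(157,182),(20,11,13)),(S(288,206),(-20,-11,13)),(S(242,250),(-20,11,0)),(S(190,105),(6,11,47)),(S(237,84),(6,-11,47)),(S(254,93),(-6,-11,47)),(S(209,113),(-6,11,47))]
def rz(a):return np.array([[np.cos(a),-np.sin(a),0],[np.sin(a),np.cos(a),0],[0,0,1]])
R=lambda q,c,o:np.concatenate([proj(c,rz(q[2])@np.array(l)+[q[0],q[1],0])-uv for uv,l in o])
for f in(lambda q:R(q,'top',top),lambda q:R(q,'scene',sc),lambda q:np.r_[R(q,'top',top),R(q,'scene',sc)]):
    s=least_squares(f,[433,-80,-.28],loss='soft_l1');print(s.x.round(2),f(s.x).round(1))
go(433,-80,150,1.29)
"
```

```text
[ 4.329e+02 -8.030e+01 -2.500e-01] [ 0.2 -0.4 -0.5 -0.3 -0.4 -0.1 -0.   0.2  0.3 -0.1 -0.4 -0.2  0.3  0.4
  0.4  0.5]
[ 4.2944e+02 -7.9750e+01 -3.3000e-01] [-0.1 -0.4  0.1 -0.7 -0.2  1.  -0.5 -0.2 -0.3 -0.2  0.8  0.2  0.4  0.4]
[ 4.3156e+02 -8.0540e+01 -2.6000e-01] [ 0.4  0.  -0.3  0.2 -0.4  0.3  0.   0.7  0.4  0.3 -0.3  0.3  0.4  0.8
  0.4  1.  -0.8 -0.5 -0.4 -1.3 -0.3  0.6 -0.9 -0.4 -1.2 -0.6  0.1 -0.2
  0.1  0.2]
t 14.75 eef [516.5 158.5 195.3] rot [3.134 0.    1.766] F [ 1.4  0.1 -0. ]
d [-0.2178 -0.1286  0.0444] twist 27.3
```

Emit:
{"api": "carry_out", "payload": {
  "moves": [
    {"dx": -0.218, "dy": -0.129, "dz": 0, "twist": 26.7},
    {"dx": -0.218, "dy": -0.129, "dz": 0, "twist": 26.7},
    {"dx": -0.218, "dy": -0.129, "dz": 0, "twist": 26.7},
    {"dx": -0.218, "dy": -0.129, "dz": 0, "twist": 26.7},
    {"dx": -0.218, "dy": -0.129, "dz": 0, "twist": 26.7}
  ]
}}

```text
t: 15.25
eef_pos: [430.3, -79.2, 190.1]
tcp_rot: [-3.141, 0.0, 1.299]
ft_force: [1.0, -0.2, -0.2]
opening: 0.629
```

```bash
python3 -c "
from h import *
go(432.5,-80.3,90,1.3);snap('top','t20')"
```

```text
t 15.25 eef [430.3 -79.2 190.1] rot [-3.141  0.     1.299] F [ 1.  -0.2 -0.2]
d [-0.0005  0.0024  0.1001] twist -0.0
```

Emit:
{"api": "carry_out", "payload": {
  "moves": [
    {"dx": 0, "dy": 0.002, "dz": 0.05, "twist": 0},
    {"dx": 0, "dy": 0.002, "dz": 0.1, "twist": 0},
    {"dx": 0, "dy": 0.002, "dz": 0.13, "twist": 0},
    {"dx": 0, "dy": 0.002, "dz": 0.13, "twist": 0},
    {"dx": 0, "dy": 0.002, "dz": 0.13, "twist": 0}
  ]
}}

```text
t: 15.8
eef_pos: [433.4, -78.2, 60.7]
tcp_rot: [-3.14, 0.0, 1.3]
ft_force: [-0.6, 0.8, 0.4]
opening: 0.63
```

```bash
python3 -c "
from h import *
go(432.5,-80.3,18,1.3);snap('scene','s21')
cv2.imwrite('pics/c5.png',cv2.resize(cv2.imread('pics/s21.png')[150:270,230:390],(800,600),interpolation=2))"
```

```text
t 15.8 eef [433.4 -78.2  60.7] rot [-3.14  0.    1.3 ] F [-0.6  0.8  0.4]
d [-0.0023 -0.0002  0.0427] twist -0.0
```

View pics/c5.png

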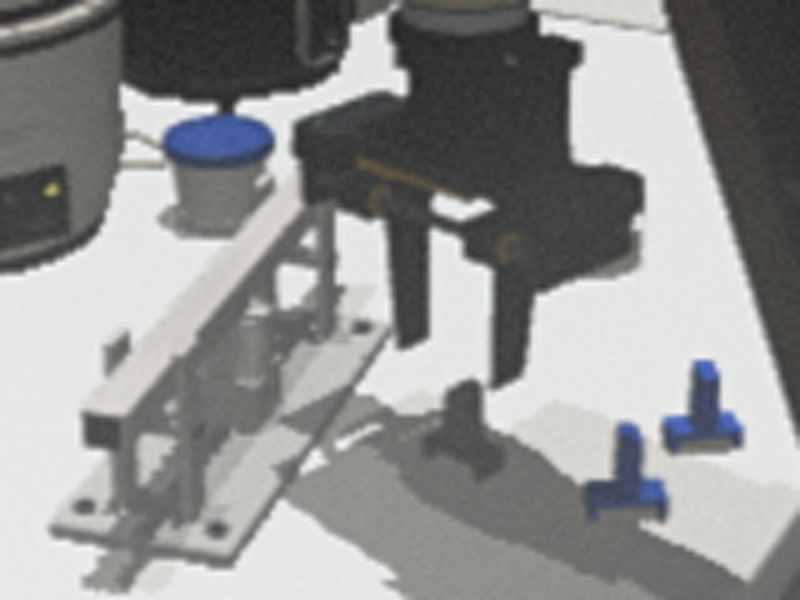

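The open jaws straddle the tab from above, and the body clears the bar by about 20 mm. I'll descend and grasp.

Emit:
{"api": "carry_out", "payload": {
  "moves": [
    {"dx": -0.002, "dy": 0, "dz": 0.015, "twist": 0},
    {"dx": -0.002, "dy": 0, "dz": 0.03, "twist": 0},
    {"dx": -0.002, "dy": 0, "dz": 0.038, "twist": 0},
    {"dx": -0.002, "dy": 0, "dz": 0.043, "twist": 0},
    {"dx": -0.002, "dy": 0, "dz": 0.043, "twist": 0}
  ]
}}

```text
t: 16.35
eef_pos: [433.1, -80.2, 17.9]
tcp_rot: [3.141, 0.0, 1.3]
ft_force: [0.3, 0.1, -0.5]
opening: 0.63
```

Emit:
{"api": "carry_out", "payload": {
  "moves": [
    {"dx": 0, "dy": 0, "dz": 0, "twist": 0},
    {"dx": 0, "dy": 0, "dz": 0, "twist": 0},
    {"dx": 0, "dy": 0, "dz": 0, "twist": 0},
    {"dx": 0, "dy": 0, "dz": 0, "twist": 0},
    {"dx": 0, "dy": 0, "dz": 0, "twist": 0}
  ],
  "grip": 0.0
}}

```text
t: 16.85
eef_pos: [432.9, -80.3, 17.7]
tcp_rot: [3.141, 0.0, 1.3]
ft_force: [-0.1, 0.0, -0.5]
opening: 0.265
```

Emit:
{"api": "carry_out", "payload": {
  "moves": [
    {"dx": 0, "dy": 0, "dz": 0, "twist": 0},
    {"dx": 0, "dy": 0, "dz": 0, "twist": 0},
    {"dx": 0, "dy": 0, "dz": 0, "twist": 0},
    {"dx": 0, "dy": 0, "dz": 0, "twist": 0},
    {"dx": 0, "dy": 0, "dz": 0, "twist": 0}
  ]
}}

```text
t: 17.35
eef_pos: [432.9, -80.3, 17.6]
tcp_rot: [3.142, 0.0, 1.3]
ft_force: [-0.7, 0.3, 0.5]
opening: 0.126
```

```bash
python3 -c "
from h import *
go(432.5,-80.3,18,1.3)"
```

```text
t 17.35 eef [432.9 -80.3  17.6] rot [3.142 0.    1.3  ] F [-0.7  0.3  0.5]
d [-0.0001 -0.0003 -0.0004] twist -0.0
```

Emit:
{"api": "carry_out", "payload": {
  "moves": [
    {"dx": 0, "dy": 0, "dz": -0.03, "twist": 0},
    {"dx": 0, "dy": 0, "dz": -0.07, "twist": 0},
    {"dx": 0, "dy": 0, "dz": -0.12, "twist": 0},
    {"dx": 0, "dy": 0, "dz": -0.15, "twist": 0},
    {"dx": 0, "dy": 0, "dz": -0.15, "twist": 0}
  ]
}}

```text
t: 17.85
eef_pos: [434.2, -80.6, 171.1]
tcp_rot: [3.135, 0.0, 1.3]
ft_force: [1.0, -0.1, -1.1]
opening: 0.124
```

```bash
python3 -c "
from h import *
go(559.9,-55,160,1.771)"
```

```text
t 17.85 eef [434.2 -80.6 171.1] rot [3.135 0.    1.3  ] F [ 1.  -0.1 -1.1]
d [0.0584 0.1141 0.0118] twist -27.0
```

Emit:
{"api": "carry_out", "payload": {
  "moves": [
    {"dx": 0.015, "dy": 0.029, "dz": 0, "twist": -7},
    {"dx": 0.03, "dy": 0.06, "dz": 0, "twist": -14},
    {"dx": 0.045, "dy": 0.09, "dz": 0, "twist": -21},
    {"dx": 0.0583, "dy": 0.1156, "dz": 0, "twist": -27},
    {"dx": 0.0583, "dy": 0.1156, "dz": 0, "twist": -27}
  ]
}}

```text
t: 18.35
eef_pos: [562.0, -54.4, 165.8]
tcp_rot: [-3.141, -0.0, 1.775]
ft_force: [-0.3, 0.7, -0.4]
opening: 0.122
```

```bash
python3 -c "
from h import *
go(559.9,-55,130,1.771);snap('scene','s22');snap('top','t22');prof('t22')
a=cv2.resize(cv2.imread('pics/s22.png')[140:260,230:330],(400,480),interpolation=2);b=cv2.resize(cv2.imread('pics/t22.png')[150:270,220:320],(400,480),interpolation=2)
cv2.imwrite('pics/c6.png',np.hstack([a,b]))"
```

```text
t 18.35 eef [562.  -54.4 165.8] rot [-3.141 -0.     1.775] F [-0.3  0.7 -0.4]
d [-0.0001 -0.0022  0.0358] twist 0.2
t22 [1, 97, 98, 95, 97, 96, 96, 96, 97, 538, 538, 544, 562, 573, 585, 592, 595, 600, 603, 606, 605, 606, 599, 95, 95]
```

View pics/c6.png

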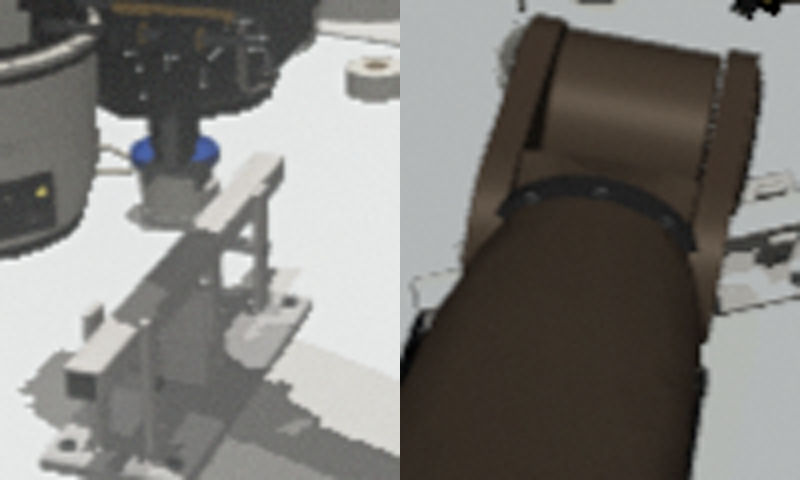

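Emit:
{"api": "carry_out", "payload": {
  "moves": [
    {"dx": 0, "dy": 0, "dz": 0.015, "twist": 0},
    {"dx": 0, "dy": 0, "dz": 0.03, "twist": 0},
    {"dx": 0, "dy": 0, "dz": 0.043, "twist": 0},
    {"dx": 0, "dy": 0, "dz": 0.043, "twist": 0},
    {"dx": 0, "dy": 0, "dz": 0.043, "twist": 0}
  ]
}}

```text
t: 18.95
eef_pos: [559.6, -55.2, 124.6]
tcp_rot: [-3.141, -0.0, 1.77]
ft_force: [0.1, -0.3, -0.1]
opening: 0.122
```

```bash
python3 -c "
from h import *
go(559.9,-55,106.6,1.771);snap('scene','s23')
cv2.imwrite('pics/c7.png',cv2.resize(cv2.imread('pics/s23.png')[165:255,240:310],(622,800)[::1],interpolation=2)[:600] if 0 else cv2.resize(cv2.imread('pics/s23.png')[165:240,235:335],(800,600),interpolation=2))"
```

```text
t 18.95 eef [559.6 -55.2 124.6] rot [-3.141 -0.     1.77 ] F [ 0.1 -0.3 -0.1]
d [0.0001 0.0004 0.018 ] twist -0.1
```

View pics/c7.png

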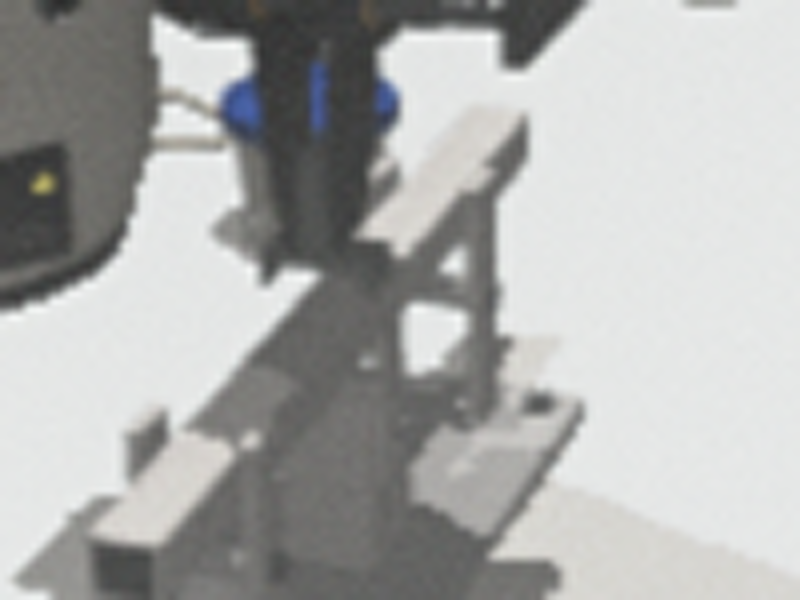

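```bash
python3 -c "
from h import *
def rz(a):return np.array([[np.cos(a),-np.sin(a),0],[np.sin(a),np.cos(a),0],[0,0,1]])
C=lambda X:((proj('scene',X)-[235,165]+.5)*8-.5).round()
T=np.array([559.6,-55.2,107.])
for l in((20,11,0),(20,11,8),(20,11,13),(-20,11,0),(-20,11,13),(-20,-11,0),(6,11,47)): print('saddle',l,C(T+rz(.2)@np.array(l)))
B=np.array([559.9,-55,75.])
for s in(140,100,20,-100,-180):
  for x in(12,-12): print('bar',s,x,C(B+rz(.2)@np.array([x,s,22])))
for l in((-50,135,10),(-50,-135,10)): print('stand',C(B*[1,1,0]+rz(.197)@np.array(l)))
for l in((-22,6,75),(-22,-6,75)): print('fulc',C(B*[1,1,0]+rz(.197)@np.array(l)))
"
```

```text
saddle (20, 11, 0) [253. 288.]
saddle (20, 11, 8) [252. 266.]
saddle (20, 11, 13) [252. 252.]
saddle (-20, 11, 0) [366. 302.]
saddle (-20, 11, 13) [365. 266.]
saddle (-20, -11, 0) [389. 276.]
saddle (6, 11, 47) [287. 161.]
bar 140 12 [117. 493.]
bar 140 -12 [191. 505.]
bar 100 12 [170. 435.]
bar 100 -12 [242. 445.]
bar 20 12 [266. 329.]
bar 20 -12 [334. 338.]
bar -100 12 [389. 193.]
bar -100 -12 [453. 200.]
bar -180 12 [461. 114.]
bar -180 -12 [521. 120.]
stand [325. 765.]
stand [584. 391.]
fulc [379. 384.]
fulc [391. 369.]
```

Relative to the bar and stand, the saddle lies within about 1 mm of prediction, above and astride the bar. I'll lower it gently with force checks.

Emit:
{"api": "carry_out", "payload": {
  "moves": [
    {"dx": 0, "dy": 0.0005, "dz": 0.004, "twist": 0},
    {"dx": 0, "dy": 0.0005, "dz": 0.008, "twist": 0},
    {"dx": 0, "dy": 0.0005, "dz": 0.011, "twist": 0},
    {"dx": 0, "dy": 0.0005, "dz": 0.014, "twist": 0},
    {"dx": 0, "dy": 0.0005, "dz": 0.016, "twist": 0}
  ]
}}

```text
t: 19.5
eef_pos: [560.3, -54.9, 108.2]
tcp_rot: [-3.141, -0.0, 1.771]
ft_force: [0.2, -0.2, -1.0]
opening: 0.124
```

Emit:
{"api": "carry_out", "payload": {
  "moves": [
    {"dx": 0, "dy": 0, "dz": 0.0003, "twist": 0},
    {"dx": 0, "dy": 0, "dz": 0.0006, "twist": 0},
    {"dx": 0, "dy": 0, "dz": 0.0009, "twist": 0},
    {"dx": 0, "dy": 0, "dz": 0.0012, "twist": 0},
    {"dx": 0, "dy": 0, "dz": 0.0012, "twist": 0}
  ]
}}

```text
t: 20.0
eef_pos: [560.4, -54.9, 107.4]
tcp_rot: [3.141, 0.0, 1.771]
ft_force: [-0.6, -1.3, -0.3]
opening: 0.123
```

Emit:
{"api": "carry_out", "payload": {
  "moves": [
    {"dx": 0, "dy": 0, "dz": 0.0002, "twist": 0},
    {"dx": 0, "dy": 0, "dz": 0.0004, "twist": 0},
    {"dx": 0, "dy": 0, "dz": 0.0006, "twist": 0},
    {"dx": 0, "dy": 0, "dz": 0.0006, "twist": 0},
    {"dx": 0, "dy": 0, "dz": 0.0006, "twist": 0}
  ]
}}

```text
t: 20.5
eef_pos: [560.3, -54.9, 106.8]
tcp_rot: [-3.142, 0.0, 1.771]
ft_force: [-1.5, -0.0, -1.4]
opening: 0.123
```

```bash
python3 -c "
from h import *
go(560,-55,106.6,1.771);snap('top','t24');prof('t24')"
```

```text
t 20.5 eef [560.3 -54.9 106.8] rot [-3.142  0.     1.771] F [-1.5 -0.  -1.4]
d [ 0.     -0.0003  0.0002] twist -0.0
t24 [-1, 96, 97, 98, 97, 96, 97, 97, 98, 489, 490, 503, 532, 546, 560, 568, 574, 581, 585, 588, 591, 589, 582, 571, 94]
```

Almost seated, with no contact force yet. I'll take one more small step.

Emit:
{"api": "carry_out", "payload": {
  "moves": [
    {"dx": 0, "dy": 0, "dz": 0.0002, "twist": 0},
    {"dx": 0, "dy": 0, "dz": 0.0004, "twist": 0},
    {"dx": 0, "dy": 0, "dz": 0.0006, "twist": 0},
    {"dx": 0, "dy": 0, "dz": 0.0006, "twist": 0},
    {"dx": 0, "dy": 0, "dz": 0.0006, "twist": 0}
  ]
}}

```text
t: 21.05
eef_pos: [560.4, -54.9, 106.6]
tcp_rot: [3.141, 0.0, 1.771]
ft_force: [-1.9, 0.3, 5.0]
opening: 0.124
```

Contact at 5 N. I'll release.

Emit:
{"api": "carry_out", "payload": {
  "moves": [
    {"dx": 0, "dy": 0, "dz": -0.0003, "twist": 0},
    {"dx": 0, "dy": 0, "dz": -0.0003, "twist": 0},
    {"dx": 0, "dy": 0, "dz": -0.0003, "twist": 0},
    {"dx": 0, "dy": 0, "dz": -0.0003, "twist": 0},
    {"dx": 0, "dy": 0, "dz": -0.0003, "twist": 0}
  ],
  "grip": 0.04
}}

```text
t: 21.55
eef_pos: [560.3, -54.9, 106.4]
tcp_rot: [-3.141, 0.0, 1.771]
ft_force: [0.6, 0.1, 0.7]
opening: 0.414
```

Emit:
{"api": "carry_out", "payload": {
  "moves": [
    {"dx": 0, "dy": 0, "dz": 0, "twist": 0},
    {"dx": 0, "dy": 0, "dz": -0.005, "twist": 0},
    {"dx": 0, "dy": 0, "dz": -0.015, "twist": 0},
    {"dx": 0, "dy": 0, "dz": -0.04, "twist": 0},
    {"dx": 0, "dy": 0, "dz": -0.08, "twist": 0}
  ]
}}

```text
t: 22.05
eef_pos: [559.5, -54.8, 186.6]
tcp_rot: [-3.139, -0.001, 1.771]
ft_force: [-0.1, 0.2, -0.6]
opening: 0.423
```

Emit:
{"api": "carry_out", "payload": {
  "moves": [
    {"dx": 0, "dy": -0.05, "dz": -0.04, "twist": 0},
    {"dx": 0, "dy": -0.1, "dz": -0.06, "twist": 0},
    {"dx": -0.05, "dy": -0.13, "dz": -0.06, "twist": 0},
    {"dx": -0.1, "dy": -0.13, "dz": -0.06, "twist": 0},
    {"dx": -0.15, "dy": -0.13, "dz": -0.06, "twist": 0}
  ]
}}

```text
t: 22.55
eef_pos: [459.6, -215.1, 248.6]
tcp_rot: [3.139, 0.002, 1.771]
ft_force: [1.6, 0.3, -0.5]
opening: 0.418
```

Emit:
{"api": "carry_out", "payload": {
  "moves": [
    {"dx": -0.05, "dy": 0, "dz": 0, "twist": 0},
    {"dx": -0.1, "dy": 0, "dz": 0, "twist": 0},
    {"dx": -0.13, "dy": 0, "dz": 0, "twist": 0},
    {"dx": -0.13, "dy": 0, "dz": 0, "twist": 0},
    {"dx": -0.13, "dy": 0, "dz": 0, "twist": 0}
  ]
}}

```text
t: 23.05
eef_pos: [486.0, -341.1, 246.6]
tcp_rot: [-3.141, -0.0, 1.77]
ft_force: [0.5, 0.5, 0.4]
opening: 0.42
```

```bash
python3 -c "
from h import *
tilt('t25');prof('t25');snap('scene','s25')
a=cv2.resize(cv2.imread('pics/s25.png')[150:270,230:330],(400,480),interpolation=2);b=cv2.resize(cv2.imread('pics/t25.png')[165:285,220:320],(400,480),interpolation=2)
cv2.imwrite('pics/c8.png',np.hstack([a,b]))"
```

```text
slope 0.0 z at fulcrum 96.7 n 471 s -150.0 147.0
23.1 [ 486.1 -340.4  246.8] [-0.2  0.2 -0.6]
t25 [-1, 96, 95, 98, 96, 96, 98, 98, 97, 97, 96, 98, 98, 128, 97, 96, 98, 97, 96, 96, 96, 96, 97, 97, 94]
```

View pics/c8.png

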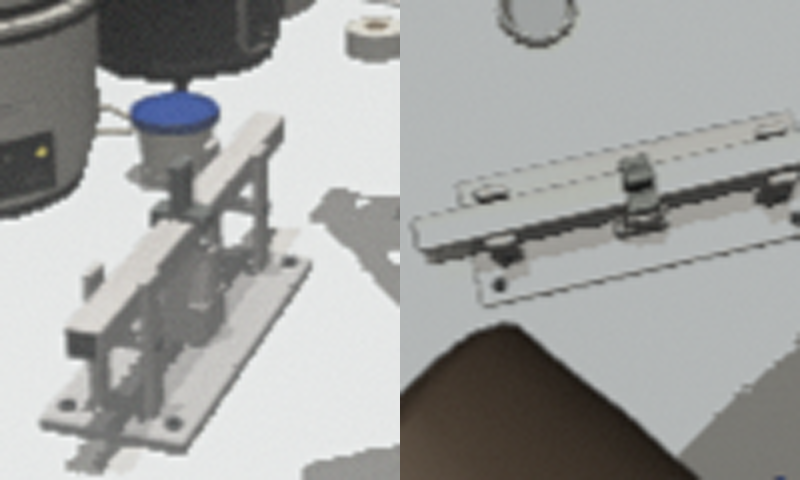

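```bash
python3 -c "
from h import *
d=np.load('pics/t25.npz')['d']
W=[P('top',d,u,v) for u in range(265,295) for v in range(190,225)]
W=np.array([w for w in W if 128<w[2]<150]);Q=np.array([560.9,-55.6,0])
print(len(W),W.mean(0),'along',((W-Q)@UY).mean(),((W-Q)@UY).min(),((W-Q)@UY).max(),'lat',((W-Q)@UX).mean(),'z',np.median(W[:,2]))
tilt('t26')"
```

```text
33 [562.15109337 -54.10073682 135.02549297] along 1.2208238535784353 -9.228228414615597 11.511203922342391 lat 1.5240124134194106 z 135.19661344734018
slope 0.0008 z at fulcrum 96.5 n 472 s -150.0 147.0
23.2 [ 486.2 -339.9  247. ] [-0.4 -0.  -0.8]
```

```bash
python3 -c "
from h import *
print(job_done())"
```

```text
the job is handed in; nothing more can be done
None
```

The bar now balances level on the fulcrum by itself, with the hanger saddle seated astride it over the fulcrum. I handed the job in at about 23 s.

- **Pushing:** I pushed the bar's left end with closed fingers in small steps, backing off to judge it. Push readings stayed at about 6.5 N or less. It first rose part-way and started to sink back, so I pushed about 5 mm further and it stayed level.
- **Saddle:** I gripped the grey saddle by its tab and lowered it until it touched at 5 N. Then I released it and moved the arm clear.

**Last checks, nothing touching:**
- The bar's slope was 0.000 and then 0.001 rad.
- The saddle's tab top was at 135 mm, against 136 mm expected when fully down.
- The saddle was about 1 mm from the fulcrum centre along the bar and about 1.5 mm off sideways, from the top camera.

**Disagreements:** the two cameras differed by 4–12 mm on the stand's position. I relied on the top camera, which agreed with the arm's own readings. I did not measure the other objects again at the end, but the arm never came near them.

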